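# Sort the round wheel blanks into their trays

## Task

Pick out the four round wooden wheel blanks standing on the workbench and set each one upright, flat on the floor of its own square tray, matched by size: the smallest blank in the smallest tray, and so on up to the largest blank in the largest tray. Leave the two square wooden blocks where they stand.

Things in the scene. Friction and masses are not known exactly. Their poses are not given: they have to be found in the camera images.
- blank_s: smallest of the four round blanks: a plain solid cylinder of light wood standing on its end, diameter 30 mm, height 40 mm. Loose, at most about 120 g. Origin at the centre of its underside, z up along its axis.
- blank_m: second smallest of the four round blanks: a plain solid cylinder of light wood standing on its end, diameter 42 mm, height 40 mm. Loose, at most about 120 g. Origin at the centre of its underside, z up along its axis.
- blank_l: second largest of the four round blanks: a plain solid cylinder of light wood standing on its end, diameter 54 mm, height 40 mm. Loose, at most about 120 g. Origin at the centre of its underside, z up along its axis.
- blank_xl: largest of the four round blanks: a plain solid cylinder of light wood standing on its end, diameter 66 mm, height 40 mm. Loose, at most about 120 g. Origin at the centre of its underside, z up along its axis.
- tray_s: smallest of the four square open trays of dark wood, fixed to the bench: 64 x 64 mm outside, 12 mm high, walls and floor 5 mm thick, so 54 x 54 mm inside. Origin at the centre of its underside on the bench top (inner floor 5 mm above it), z up, x and y along its sides.
- tray_m: second smallest of the four square open trays of dark wood, fixed to the bench: 76 x 76 mm outside, 12 mm high, walls and floor 5 mm thick, so 66 x 66 mm inside. Origin at the centre of its underside on the bench top (inner floor 5 mm above it), z up, x and y along its sides.
- tray_l: second largest of the four square open trays of dark wood, fixed to the bench: 88 x 88 mm outside, 12 mm high, walls and floor 5 mm thick, so 78 x 78 mm inside. Origin at the centre of its underside on the bench top (inner floor 5 mm above it), z up, x and y along its sides.
- tray_xl: largest of the four square open trays of dark wood, fixed to the bench: 100 x 100 mm outside, 12 mm high, walls and floor 5 mm thick, so 90 x 90 mm inside. Origin at the centre of its underside on the bench top (inner floor 5 mm above it), z up, x and y along its sides.
- block_a: loose square block of the same light wood, 38 x 38 mm, 40 mm high, not one of the round blanks. Origin at the centre of its underside, z up, x and y along its sides.
- block_b: loose square block of the same light wood, 52 x 52 mm, 40 mm high, not one of the round blanks. Origin at the centre of its underside, z up, x and y along its sides.
There are look-alikes about, which are no part of the job. Leave any green look-alike of the blank_l alone. Leave any yellow look-alike of the blank_xl alone.

How it is judged:
At the end, for the whole second after the job is handed in: Each round blank stands upright (within 0.08 rad, same end up as at the start) and still on the floor of the tray of its own size rank: underside less than 7.5 mm above the tray's underside (the floor is at 5 mm), axis within 19 mm of the tray's centre, which is anywhere it fits inside the walls (horizontal distance between blank_s and tray_s below 0.019 m and z of blank_s in the frame of tray_s below 0.0075 m and angle between each of blank_s, blank_m, blank_l, blank_xl's own z axis and vertical below 0.08 rad and linear speed of each of blank_s, blank_m, blank_l, blank_xl below 0.02 m/s and horizontal distance between blank_m and tray_m below 0.019 m and z of blank_m in the frame of tray_m below 0.0075 m and horizontal distance between blank_l and tray_l below 0.019 m and z of blank_l in the frame of tray_l below 0.0075 m and horizontal distance between blank_xl and tray_xl below 0.019 m and z of blank_xl in the frame of tray_xl below 0.0075 m); the robot touches nothing.
It fails at once if a square block is moved more than 15 mm from where it stood (distance of any of block_a, block_b from where it was at the start of the episode above 0.015 m).
It also fails if it takes over 93 s, if anything falls off the work surface, if the arm or the gripper's body presses on something with over 40 N, if the wrist force passes 120 N, or if a joint passes its speed limit or range.

## Robot

A 6-joint arm with a two-finger parallel gripper is mounted at the origin on the work surface. World frame = base frame: x ahead of the robot, y to its left, z up, the work surface at z = 0. Lengths are in m, angles in rad, forces in N, time in s.
With the tool pointing down it reaches from about 0.35 to 0.975 m from the base axis. Payload 4.9 kg.
Tool frame: the origin (TCP) lies at the very end of the fingers, on their centre line; the grasp point (between the pads) lies ctrl.grip_point_offset behind it (ctrl.grip_point_offset is the distance from the TCP to the grasp point, in m); z points along the fingers, y is the line along which they close (so a half turn about z gives the same grasp; the last joint's range is limited). The gripper opens to 85 mm and grips with 20 to 120 N. Pads are 22 mm wide; open, the fingers measure 114 mm over their backs; the gripper's body (76 mm by 85 mm) begins 54 mm behind the grasp point. The pads swing forward as they close: fully open they stand 13 mm farther back than shut.
Start: joints at [-0.119, 0.053, 1.613, -0, 1.476, -0.119], TCP at [0.625, 0, 0.231] pointing down, gripper open.
Joint ranges: [-3.01, 3.01], [-1.01, 2.22], [0.06, 2.58], [-1.02, 4.17], [0.09, 2.62], [-3.14, 3.14]. Speed limits (rad/s): [2.57, 2.57, 3.14, 3.14, 3.14, 3.14].

## Interface

Orientations are given as a rotation vector (axis times angle).
In Python, from station import ctrl gives the robot as it stands. The module is installed in compiled form; this text tells all that it offers.
- The arm moves only by the tool drive_tool, never from a script. Its argument "steps" is a list of rows, each an object with "translation": the shift along the tool's x, y, z normalised to -1 to 1, where 1 is 4 cm, a list of three; "angular": the turn, a rotation vector about the tool's x, y, z normalised to -1 to 1, where 1 is 8 degrees, a list of three; "gripper": the opening, from 0 (shut) to 1 (fully open). In form: [{"translation": [dx, dy, dz], "angular": [wx, wy, wz], "gripper": gripper}, ...]. A call has 1 to 8 rows; each row shifts and turns the commanded pose from where the row before left it, along the tool's axes as they then stand; what a row does not reach is not made up. A row lasts 1/8 s, in which the tool goes at most 62.5 mm and 10.7 degrees, less where a joint would pass 70% of its speed; a pose out of reach is approached as far as the arm can. A call with a number of a shift or a turn outside -1 to 1 is refused whole. A call with a gripper value outside its range is refused whole. The fingers move at their own pace and stop on an object; "force" is the grip in N (left out, the last holds). Time passes only in rows, so rows that do not move let the fingers close. It gives the time, the measured TCP pose, the force, the opening and the grip force at its end, in the units of the state.
- ctrl.get_obs(): the state, without advancing time (a new reading comes with each control period).
- ctrl.get_image(name): name is "scene" or "side" or "wrist"; returns a dict with "color" (420x560x3 uint8, red, green, blue), "depth" (420x560 float32, m along the optical axis (not along the pixel's ray), 0 where there is no reading), "fx", "fy", "cx", "cy" (pixels), "k1" (the pictures are not rectified: a ray, as slopes to the right and down, at radius r is drawn at 1 + k1 r^2 times it, then the intrinsics apply), "R" (3x3) and "t" (3): a world point X has camera coordinates R X + t. Camera axes: x right, y down, z forward; pixel columns grow to the right and rows downward; lengths in m; the calibration is good to about 2 mm. A picture is of the moment at which its call begins.
- ctrl.finish_job(): hands the job in; it is judged then, once.
The state is a dict: "t": time; "q": joint angles; "dq": joint speeds; "effort": joint torques, N m; "tool_pos": TCP position; "tool_rot": TCP orientation; "contact_force": force on the tool from outside, world axes, zero at the start; "wrist_torque": the same for the moment, N m; "opening": finger opening in m; "grip_force": force on a finger pad.
Only numpy, scipy, OpenCV 4.12 (cv2) and the standard library are available. Lean on these libraries where they do the work, as an engineer would, in place of code of your own. Each camera call takes 0.05 s, during which the arm holds its last target. There are 200 camera calls.

## Working session

There is one attempt and no reset: what is moved stays moved. The work goes in short steps, Python scripts to look and compute and a tool call to move; the robot and the scene stay as the last step left them, time stands still between calls to the robot, and variables do not carry over. Pictures are saved under pics/ and viewed, at most 14 in all, crops included, and the job is handed in when it is done.

Besides the shell and the picture viewer there is one more tool, called after "Request:" as name(argument=value, ...), one argument or row to a line, values as JSON. drive_tool: Moves the arm, as the interface text tells. Its arguments: {"type":"object","properties":{"steps":{"type":"array"},"force":{"type":"number"}},"required":["steps"]}

```bash
mkdir -p pics
cat > h.py <<'E'
import numpy as np, cv2
from station import ctrl
def snap(n,f):
    im=ctrl.get_image(n); cv2.imwrite(f'pics/{f}.png',im['color'][:,:,::-1]); np.save(f'pics/{f}.npy',im,allow_pickle=True); return im
def load(f): return np.load(f'pics/{f}.npy',allow_pickle=True).item()
def rays(im,uv):
    uv=np.atleast_2d(np.float64(uv)); K=np.array([[im['fx'],0,im['cx']],[0,im['fy'],im['cy']],[0,0,1.]])
    s=cv2.undistortPoints(uv[:,None],K,np.array([im['k1'],0,0,0.]))[:,0]
    return np.c_[s,np.ones(len(s))]@im['R'], -im['R'].T@im['t']
def plane(im,uv,z):
    d,c=rays(im,uv); return c+d*((z-c[2])/d[:,2])[:,None]
E
python3 - <<'E'
from h import *
for n in ['scene','side','wrist']:
    im=snap(n,n+'0'); print(n,im['fx'],im['k1'],-im['R'].T@im['t'],im['R'][2])
o=ctrl.get_obs();print(o['tool_pos'],o['tool_rot'],o['opening'],ctrl.grip_point_offset)
E
```

```text
scene 404.6057317402528 -0.08578366948640646 [1.36360384 0.04636098 0.78057984] [-0.75126586 -0.04543947 -0.65843364]
side 433.23096474039824 -0.09059554127427193 [0.33705038 0.84839985 0.76644245] [ 0.19584075 -0.73903133 -0.64457668]
wrist 330.18823945441704 -0.018726170199642785 [0.62547522 0.08419131 0.37169412] [-0.00161661 -0.32618678 -0.94530396]
[6.24501072e-01 4.58580018e-05 2.30313925e-01] [-2.22052341e+00 -2.22053104e+00  1.57457207e-03] 0.08521397805046717 0.0187
```

View pics/scene0.png

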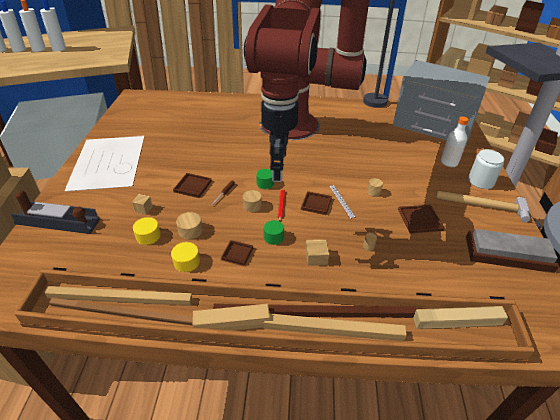

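View pics/side0.png

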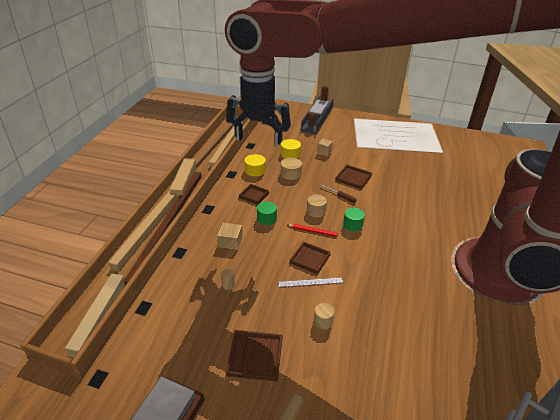

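The scene view shows these round light-wood candidates: (189,225), (252,200), (375,186) and (371,242). The square blocks are at (143,203) and (317,252). The yellow look-alikes (147,231), (185,257) and green ones (265,179), (274,232) are off limits. Dark trays are at (193,184), (317,203), (237,252) and (421,218). Next I'll measure them and check one enlarged crop.

Run:
```python
from h import *
for f in ['scene0','side0']:
    im=load(f); H,W=im['depth'].shape
    u,v=np.meshgrid(np.arange(W),np.arange(H)); d,c=rays(im,np.c_[u.ravel(),v.ravel()])
    P=(c+d*im['depth'].reshape(-1,1)).reshape(H,W,3)
    ok=(im['depth']>0)&(P[...,0]>.3)&(P[...,0]<.97)&(abs(P[...,1])<.6)
    hsv=cv2.cvtColor(im['color'],cv2.COLOR_RGB2HSV)
    print(f,'bench z',np.median(P[...,2][ok]))
    top=ok&(abs(P[...,2]-.04)<.006)
    n,l,s,ce=cv2.connectedComponentsWithStats(top.astype(np.uint8))
    for i in range(1,n):
        if s[i,4]<50 : continue
        q=P[l==i]; xy=plane(im,np.argwhere(l==i)[:,::-1],.04)[:,:2]
        (cx,cy),(w,h),a=cv2.minAreaRect(np.float32(xy)); 
        area=cv2.contourArea(cv2.convexHull(np.float32(xy*1000)))
        print('top',ce[i].round(),'c',np.round([cx,cy],4),'mean',xy.mean(0).round(4),'wh',np.round([w*1e3,h*1e3]),round(a),'fill',round(area/(w*h*1e6),2),'hsv',np.median(hsv[l==i],0),'z',np.median(q[:,2]).round(4))
    dark=ok&(hsv[...,2]<95)&(P[...,2]<.03)&(P[...,2]>-.01)
    dark=cv2.morphologyEx(dark.astype(np.uint8),cv2.MORPH_OPEN,np.ones((3,3)))
    n,l,s,ce=cv2.connectedComponentsWithStats(dark)
    for i in range(1,n):
        if s[i,4]<150: continue
        xy=plane(im,np.argwhere(l==i)[:,::-1],.012)[:,:2]
        (cx,cy),(w,h),a=cv2.minAreaRect(np.float32(xy))
        print('dark',ce[i].round(),'c',np.round([cx,cy],4),'wh',np.round([w*1e3,h*1e3]),round(a),s[i,4],np.median(hsv[l==i],0),'z',np.percentile(P[l==i][:,2],[5,95]).round(3))
im=load('scene0')
cv2.imwrite('pics/crop.png',cv2.resize(im['color'][160:280,120:450,::-1],(792,288),interpolation=cv2.INTER_CUBIC))
```

```text
scene0 bench z -7.632774305710299e-05
top [264. 174.] c [ 0.3852 -0.061 ] mean [ 0.3838 -0.0596] wh [55. 46.] 5 fill 0.83 hsv [ 67. 192. 156.] z 0.0379
top [376. 182.] c [0.3945 0.2781] mean [0.3944 0.2774] wh [40. 42.] 52 fill 0.79 hsv [ 18. 120. 206.] z 0.0376
top [252. 196.] c [ 0.4912 -0.0847] mean [ 0.4914 -0.0845] wh [57. 49.] 6 fill 0.81 hsv [ 18. 121. 203.] z 0.0386
top [141. 200.] c [ 0.5321 -0.3938] mean [ 0.5316 -0.3951] wh [43. 42.] 75 fill 0.9 hsv [ 18.  120.  203.5] z 0.0386
top [188. 221.] c [ 0.6044 -0.2397] mean [ 0.6056 -0.2392] wh [66. 67.] 66 fill 0.79 hsv [ 18. 120. 210.] z 0.0384
top [ 71. 221.] c [ 0.6366 -0.5566] mean [ 0.6359 -0.5566] wh [82. 11.] 86 fill 0.83 hsv [116.  34.  63.] z 0.039
top [145. 226.] c [ 0.6345 -0.3492] mean [ 0.6355 -0.349 ] wh [63. 64.] 69 fill 0.79 hsv [ 27. 211. 242.] z 0.0383
top [273. 228.] c [ 0.613  -0.0131] mean [ 0.6124 -0.0128] wh [52. 52.] 5 fill 0.82 hsv [ 67. 192. 156.] z 0.0381
top [492. 241.] c [0.6139 0.5599] mean [0.6157 0.5587] wh [90. 81.] 84 fill 0.93 hsv [ 15.  10. 136.] z 0.0419
top [371. 237.] c [0.6254 0.2389] mea
[... 3753 characters left out ...]
3776 -0.038 ] wh [39. 52.] 85 154 [ 67. 188.  85.] z [0.001 0.027]
dark [203. 288.] c [0.6668 0.2711] wh [42. 99.] 2 350 [ 14. 156.  86.] z [-0.004  0.001]
dark [206. 350.] c [0.5992 0.4108] wh [ 81. 314.] 5 2914 [ 14. 158.  88.] z [-0.003  0.023]
dark [248. 302.] c [0.5557 0.2847] wh [69. 20.] 88 158 [ 14. 157.  86.] z [-0.004  0.   ]
dark [257. 371.] c [0.4836 0.4377] wh [121. 190.] 18 2986 [ 12. 158.  58.] z [-0.002  0.011]
dark [ 98. 379.] c [0.768 0.545] wh [25. 35.] 0 220 [108.5  61.   29. ] z [-0.003  0.002]
dark [223. 408.] c [0.5228 0.5215] wh [22. 53.] 13 196 [ 14. 159.  91.] z [-0.003  0.001]
dark [313. 410.] c [0.3636 0.481 ] wh [50. 25.] 84 223 [ 14. 160.  90.] z [-0.003  0.001]
```

View pics/crop.png

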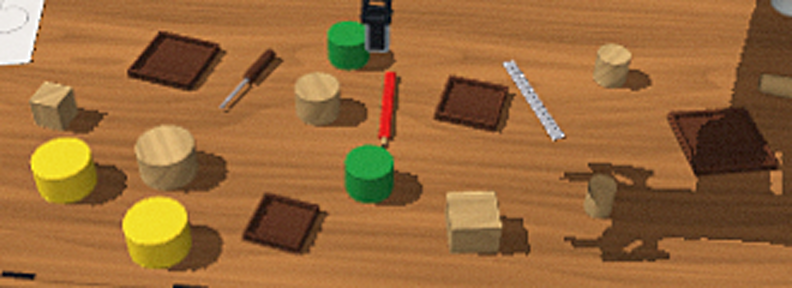

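The crop confirms four round light-wood blanks: XL (189,225), L (252,200), M (375,186) and S (371,242), all with the right measured diameters. The two blocks are clearly square. Now the trays, using the hue mask.

Run:
```python
from h import *
T={'scene0':[(193,184),(317,203),(237,252),(421,218)],'side0':[(353,176),(310,257),(254,194),(255,352)]}
for f in T:
    im=load(f); hsv=cv2.cvtColor(im['color'],cv2.COLOR_RGB2HSV)
    m=((hsv[...,0]<=11)&(hsv[...,2]<125)&(hsv[...,1]>110)).astype(np.uint8)
    m=cv2.morphologyEx(m,cv2.MORPH_CLOSE,np.ones((3,3)));m=cv2.morphologyEx(m,cv2.MORPH_OPEN,np.ones((3,3)))
    n,l,s,ce=cv2.connectedComponentsWithStats(m)
    for u,v in T[f]:
        i=l[v,u]; xy=plane(im,np.argwhere(l==i)[:,::-1],.012)[:,:2]
        (cx,cy),(w,h),a=cv2.minAreaRect(np.float32(xy))
        print(f,(u,v),i,s[i],'c',np.round([cx,cy],4),'wh',np.round([w*1e3,h*1e3]),round(a))
```

```text
scene0 (193, 184) 15 [174 173  37  24 590] c [ 0.4187 -0.276 ] wh [94. 99.] 76
scene0 (317, 203) 19 [302 192  29  23 492] c [0.4686 0.1012] wh [75. 87.] 77
scene0 (237, 252) 23 [222 241  31  25 520] c [ 0.6807 -0.0992] wh [66. 70.] 76
scene0 (421, 218) 20 [399 205  45  29 943] c [0.5123 0.3962] wh [112. 105.] 11
side0 (353, 176) 9 [336 166  35  23 520] c [ 0.4076 -0.2679] wh [101.  90.] 76
side0 (310, 257) 13 [290 242  40  31 767] c [0.4586 0.1104] wh [86. 78.] 78
side0 (254, 194) 11 [240 186  29  18 357] c [ 0.6695 -0.0905] wh [74. 69.] 78
side0 (255, 352) 17 [ 226  331   56   50 2344] c [0.5019 0.4044] wh [100. 106.] 11
```

View pics/wrist0.png

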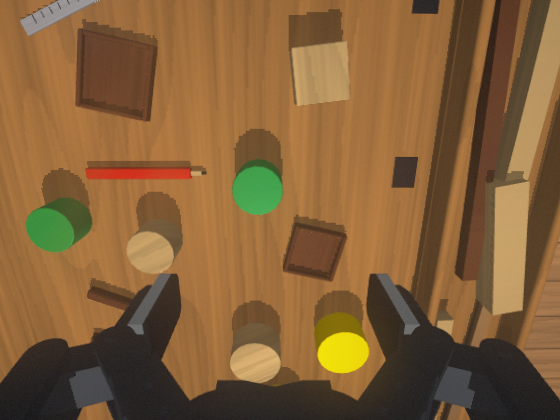

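The wrist view, from nearly overhead, shows blank L at (150,252), XL at (255,362), tray S at (315,250) and tray M at (116,75). I'll use it to resolve the roughly 6 mm disagreement between the two fixed cameras.

```bash
cat >> h.py <<'E'
def wood(im,z=.04):   # light-wood / green / yellow tops by colour
    hsv=cv2.cvtColor(im['color'],cv2.COLOR_RGB2HSV)
    out=[]
    for name,m in dict(wood=(hsv[...,2]>190)&(hsv[...,1]<135)&(hsv[...,1]>70)&(abs(hsv[...,0].astype(int)-18)<5),
        shade=(hsv[...,2]>105)&(hsv[...,2]<150)&(hsv[...,1]<140)&(hsv[...,1]>80)&(abs(hsv[...,0].astype(int)-18)<4),
        tray=(hsv[...,0]<=11)&(hsv[...,2]<125)&(hsv[...,1]>110)).items():
        m=cv2.morphologyEx(m.astype(np.uint8),cv2.MORPH_CLOSE,np.ones((3,3)));m=cv2.morphologyEx(m,cv2.MORPH_OPEN,np.ones((5,5)))
        n,l,s,ce=cv2.connectedComponentsWithStats(m)
        for i in range(1,n):
            if s[i,4]<300: continue
            zz=.012 if name=='tray' else z
            uv=np.argwhere(l==i)[:,::-1]; xy=plane(im,uv,zz)[:,:2]
            (cx,cy),(w,h),a=cv2.minAreaRect(np.float32(xy))
            fill=cv2.contourArea(cv2.convexHull(np.float32(xy)))/(w*h)
            if max(w,h)<.12: print(name,ce[i].round(),'c',np.round([cx,cy],4),'wh',np.round([w*1e3,h*1e3]),'fill',round(fill,2),'box',s[i,:4])
E
python3 -c "
from h import *
wood(load('wrist0'))"
```

```text
wood [300.  81.] c [0.6503 0.0967] wh [10. 44.] fill 0.92 box [293  56  15  49]
wood [141. 241.] c [ 0.4774 -0.0685] wh [43. 16.] fill 0.74 box [127 233  31  21]
wood [154. 258.] c [ 0.4903 -0.0903] wh [49. 18.] fill 0.85 box [134 246  39  23]
wood [255. 363.] c [ 0.6013 -0.2388] wh [62. 57.] fill 0.83 box [231 345  49  36]
shade [162. 229.] c [ 0.5036 -0.0537] wh [24. 45.] fill 0.76 box [140 219  42  23]
shade [256. 336.] c [ 0.6066 -0.1968] wh [40. 61.] fill 0.78 box [233 323  48  30]
tray [103.  67.] c [0.4565 0.1088] wh [66. 61.] fill 0.9 box [77 30 60 74]
tray [474. 242.] c [ 0.8673 -0.0832] wh [ 18. 103.] fill 0.91 box [464 202  21  78]
tray [313. 251.] c [ 0.6727 -0.094 ] wh [51. 53.] fill 0.87 box [289 232  51  38]
```

Request:
drive_tool(
  steps=[
    {"translation": [-0.6,-1,0],"angular": [0,0,0],"gripper": 1},
    {"translation": [-0.6,-1,0],"angular": [0,0,0],"gripper": 1},
    {"translation": [-0.6,-1,0],"angular": [0,0,0],"gripper": 1},
    {"translation": [-0.25,-0.4,0],"angular": [0,0,0],"gripper": 1},
    {"translation": [0,0,0],"angular": [0,0,0],"gripper": 1},
  ],
)

```text
t: 0.78
tool_pos: [0.4887, -0.0824, 0.2314]
tool_rot: [2.223, 2.219, 0.001]
contact_force: [1.4, 0.9, 0.4]
opening: 0.0856
grip_force: 0.0
```

Request:
drive_tool(
  steps=[
    {"translation": [0,0,1],"angular": [0,0,0],"gripper": 1},
    {"translation": [0,0,1],"angular": [0,0,0],"gripper": 1},
    {"translation": [0,0,1],"angular": [0,0,0],"gripper": 1},
    {"translation": [0,0,1],"angular": [0,0,0],"gripper": 1},
    {"translation": [0,0,1],"angular": [0,0,0],"gripper": 1},
    {"translation": [0,0,0.55],"angular": [0,0,0],"gripper": 1},
    {"translation": [0,0,0],"angular": [0,0,0],"gripper": 1},
  ],
)

```text
t: 1.65
tool_pos: [0.488, -0.0808, 0.0071]
tool_rot: [-2.217, -2.219, 0.003]
contact_force: [0.1, -1.1, 0.1]
opening: 0.0854
grip_force: 0.0
```

Request:
drive_tool(
  steps=[
    {"translation": [0,0,0],"angular": [0,0,0],"gripper": 0.4},
    {"translation": [0,0,0],"angular": [0,0,0],"gripper": 0.4},
    {"translation": [0,0,0],"angular": [0,0,0],"gripper": 0.4},
    {"translation": [0,0,0],"angular": [0,0,0],"gripper": 0.4},
  ],
  force=40,
)

```text
t: 2.15
tool_pos: [0.4908, -0.0824, 0.0112]
tool_rot: [2.219, 2.219, 0.003]
contact_force: [0.6, 0.5, 6.1]
opening: 0.0523
grip_force: 42.5
```

Request:
drive_tool(
  steps=[
    {"translation": [0,0,-0.5],"angular": [0,0,0],"gripper": 0.4},
    {"translation": [0,0,-1],"angular": [0,0,0],"gripper": 0.4},
    {"translation": [0,0,-1],"angular": [0,0,0],"gripper": 0.4},
    {"translation": [-0.95,-0.38,0],"angular": [0,0,0],"gripper": 0.4},
    {"translation": [-0.95,-0.38,0],"angular": [0,0,0],"gripper": 0.4},
    {"translation": [-0.95,-0.38,0],"angular": [0,0,0],"gripper": 0.4},
    {"translation": [0,0,0],"angular": [0,0,0],"gripper": 0.4},
  ],
)

```text
t: 3.02
tool_pos: [0.4424, -0.1977, 0.1093]
tool_rot: [2.226, 2.217, -0.0]
contact_force: [0.7, 0.4, -0.8]
opening: 0.0524
grip_force: 42.3
```

```bash
python3 -c "
from h import *
im=snap('wrist','w1'); wood(im); print(ctrl.get_obs()['tool_pos'])"
```

```text
wood [485. 267.] c [ 0.5962 -0.2326] wh [62. 13.] fill 0.9 box [444 247  84  44]
wood [255. 284.] c [ 0.4276 -0.2448] wh [86. 32.] fill 0.73 box [211 258 100  62]
wood [491. 284.] c [ 0.604  -0.2469] wh [61. 10.] fill 0.88 box [452 265  79  40]
wood [281. 324.] c [ 0.4478 -0.2805] wh [95. 45.] fill 0.79 box [221 290 115  67]
shade [276. 243.] c [ 0.4468 -0.2129] wh [36. 68.] fill 0.81 box [231 220  95  48]
tray [551.  93.] c [ 0.6334 -0.1108] wh [15. 37.] fill 0.6 box [537  60  23  55]
tray [235. 171.] c [ 0.4158 -0.1669] wh [12. 50.] fill 0.93 box [203 154  66  35]
[ 0.44284836 -0.19655352  0.10917204]
```

View pics/w1.png

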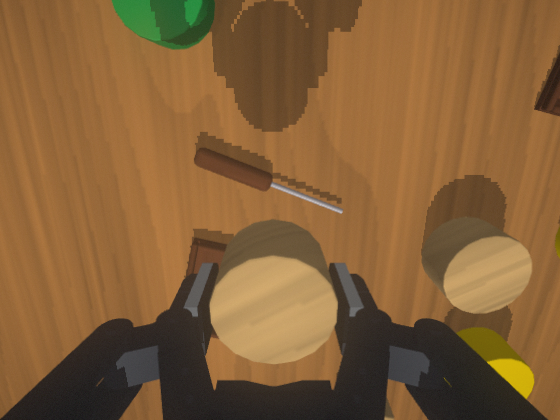

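Request:
drive_tool(
  steps=[
    {"translation": [-0.95,-0.4,0],"angular": [0,0,0],"gripper": 0.4},
    {"translation": [-0.95,-0.4,0],"angular": [0,0,0],"gripper": 0.4},
    {"translation": [0,0,1],"angular": [0,0,0],"gripper": 0.4},
    {"translation": [0,0,0.8],"angular": [0,0,0],"gripper": 0.4},
    {"translation": [0,0,0.35],"angular": [0,0,0],"gripper": 0.4},
    {"translation": [0,0,0.2],"angular": [0,0,0],"gripper": 0.4},
    {"translation": [0,0,0],"angular": [0,0,0],"gripper": 0.4},
  ],
)

```text
t: 3.95
tool_pos: [0.4127, -0.2724, 0.0168]
tool_rot: [2.219, 2.221, 0.0]
contact_force: [0.0, -0.1, 0.1]
opening: 0.0527
grip_force: 42.3
```

```bash
python3 -c "
from h import *
a=snap('scene','s1')['color'][150:240,110:290,::-1]; b=snap('side','d1')['color'][120:210,280:460,::-1]
cv2.imwrite('pics/p1.png',cv2.resize(np.vstack([a,b]),(576,576),interpolation=cv2.INTER_CUBIC)); print(ctrl.get_obs()['tool_pos'])"
```

```text
[ 0.41247376 -0.27237275  0.01645866]
```

View pics/p1.png

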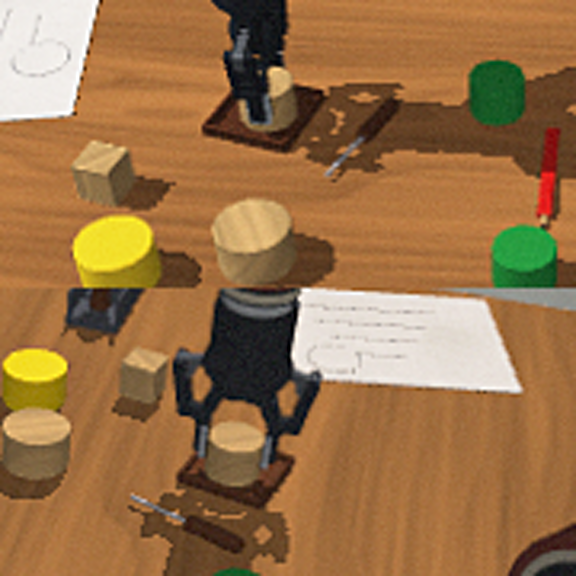

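The blank sits centred over tray L, in both the upper scene crop (265,100) and the side crop (236,455). I'll lower it to contact and release.

Request:
drive_tool(
  steps=[
    {"translation": [0,0,0.03],"angular": [0,0,0],"gripper": 0.4},
    {"translation": [0,0,0.02],"angular": [0,0,0],"gripper": 0.4},
    {"translation": [0,0,0],"angular": [0,0,0],"gripper": 0.4},
  ],
)

```text
t: 4.42
tool_pos: [0.4124, -0.2724, 0.0162]
tool_rot: [2.22, 2.221, 0.001]
contact_force: [-4.6, 6.0, 15.8]
opening: 0.0526
grip_force: 43.9
```

Request:
drive_tool(
  steps=[
    {"translation": [0,0,0],"angular": [0,0,0],"gripper": 0.78},
    {"translation": [0,0,0],"angular": [0,0,0],"gripper": 0.78},
    {"translation": [0,0,-1],"angular": [0,0,0],"gripper": 0.8},
    {"translation": [0,0,-1],"angular": [0,0,0],"gripper": 1},
    {"translation": [0,0,-1],"angular": [0,0,0],"gripper": 1},
    {"translation": [0.3,1,0],"angular": [0,0,0],"gripper": 1},
    {"translation": [0.3,1,0],"angular": [0,0,0],"gripper": 1},
    {"translation": [0,0,0],"angular": [0,0,0],"gripper": 1},
  ],
)

```text
t: 5.42
tool_pos: [0.493, -0.2473, 0.1333]
tool_rot: [2.218, 2.224, 0.0]
contact_force: [-0.1, -0.2, 0.3]
opening: 0.0854
grip_force: 0.0
```

```bash
python3 -c "
from h import *
im=snap('wrist','w2'); wood(im); print(ctrl.get_obs()['tool_pos'])"
```

```text
wood [416. 205.] c [ 0.6011 -0.2418] wh [63. 35.] fill 0.92 box [374 171  84  67]
wood [159. 231.] c [ 0.4045 -0.2632] wh [43.  8.] fill 0.88 box [136 217  46  29]
wood [176. 253.] c [ 0.4152 -0.2818] wh [49. 16.] fill 0.84 box [146 236  56  33]
wood [313. 361.] c [ 0.5319 -0.3879] wh [17. 41.] fill 0.62 box [296 349  31  27]
shade [390. 162.] c [ 0.5778 -0.2086] wh [33. 12.] fill 0.83 box [369 152  44  24]
shade [175. 209.] c [ 0.4202 -0.2439] wh [16. 30.] fill 0.71 box [155 199  40  22]
shade [305. 332.] c [ 0.5232 -0.3583] wh [24. 31.] fill 0.81 box [292 319  30  29]
tray [516.  27.] c [ 0.668  -0.1132] wh [41. 68.] fill 0.8 box [464   0  96  63]
tray [218. 221.] c [ 0.4473 -0.2699] wh [55. 15.] fill 0.86 box [210 195  19  60]
[ 0.49177362 -0.24749987  0.13284714]
```

View pics/w2.png

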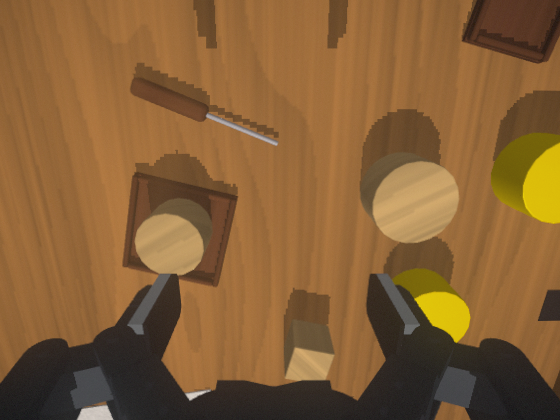

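Blank L stands inside tray L at (173,237). XL is at (416,200), and casting its ray gives (0.601,-0.239), in line with the other cameras. Next I'll grasp it.

Request:
drive_tool(
  steps=[
    {"translation": [0.08,0.92,0],"angular": [0,0,0],"gripper": 1},
    {"translation": [0.08,0.92,0],"angular": [0,0,0],"gripper": 1},
    {"translation": [0.08,0.92,0],"angular": [0,0,0],"gripper": 1},
    {"translation": [0,0,0.5],"angular": [0,0,0],"gripper": 1},
    {"translation": [0,0,1],"angular": [0,0,0],"gripper": 1},
    {"translation": [0,0,1],"angular": [0,0,0],"gripper": 1},
    {"translation": [0,0,0.55],"angular": [0,0,0],"gripper": 1},
    {"translation": [0,0,0],"angular": [0,0,0],"gripper": 1},
  ],
)

```text
t: 6.48
tool_pos: [0.5991, -0.2378, 0.0086]
tool_rot: [-2.219, -2.217, 0.003]
contact_force: [-1.1, -0.5, -0.5]
opening: 0.0854
grip_force: 0.0
```

Request:
drive_tool(
  steps=[
    {"translation": [0,0,0],"angular": [0,0,0],"gripper": 0.5},
    {"translation": [0,0,0],"angular": [0,0,0],"gripper": 0.5},
    {"translation": [0,0,0],"angular": [0,0,0],"gripper": 0.5},
    {"translation": [0,0,0],"angular": [0,0,0],"gripper": 0.5},
  ],
  force=40,
)

```text
t: 6.98
tool_pos: [0.6034, -0.2393, 0.0138]
tool_rot: [2.218, 2.219, 0.001]
contact_force: [-0.3, 0.0, 5.7]
opening: 0.0641
grip_force: 44.8
```

Request:
drive_tool(
  steps=[
    {"translation": [0,0,-0.5],"angular": [0,0,0],"gripper": 0.5},
    {"translation": [0,0,-1],"angular": [0,0,0],"gripper": 0.5},
    {"translation": [0,0,-1],"angular": [0,0,0],"gripper": 0.5},
    {"translation": [1,-0.15,0],"angular": [0,0,0],"gripper": 0.5},
    {"translation": [1,-0.15,0],"angular": [0,0,0],"gripper": 0.5},
    {"translation": [1,-0.15,0],"angular": [0,0,0],"gripper": 0.5},
    {"translation": [1,-0.15,0],"angular": [0,0,0],"gripper": 0.5},
    {"translation": [1,-0.15,0],"angular": [0,0,0],"gripper": 0.5},
  ],
)

```text
t: 7.98
tool_pos: [0.5714, -0.037, 0.1123]
tool_rot: [2.221, 2.221, 0.001]
contact_force: [0.8, 0.2, -0.7]
opening: 0.0645
grip_force: 44.6
```

Request:
drive_tool(
  steps=[
    {"translation": [1,-0.15,0],"angular": [0,0,0],"gripper": 0.5},
    {"translation": [1,-0.15,0],"angular": [0,0,0],"gripper": 0.5},
    {"translation": [1,-0.15,0],"angular": [0,0,0],"gripper": 0.5},
    {"translation": [1,-0.15,0],"angular": [0,0,0],"gripper": 0.5},
    {"translation": [1,-0.15,0],"angular": [0,0,0],"gripper": 0.5},
    {"translation": [1,-0.15,0],"angular": [0,0,0],"gripper": 0.5},
    {"translation": [1,-0.15,0],"angular": [0,0,0],"gripper": 0.5},
    {"translation": [0,0,0],"angular": [0,0,0],"gripper": 0.5},
  ],
)

```text
t: 8.98
tool_pos: [0.5291, 0.2438, 0.1122]
tool_rot: [2.217, 2.226, 0.001]
contact_force: [-0.5, -0.7, -0.8]
opening: 0.0646
grip_force: 44.6
```

```bash
python3 -c "
from h import *
im=snap('wrist','w3'); wood(im); print(ctrl.get_obs()['tool_pos'])"
```

```text
wood [395. 227.] c [0.6143 0.2411] wh [23. 12.] fill 0.78 box [385 211  19  31]
wood [278. 309.] c [0.532  0.1692] wh [116.  69.] fill 0.9 box [199 254 151 108]
shade [ 97. 158.] c [0.4146 0.2879] wh [26. 38.] fill 0.83 box [ 67 135  53  56]
shade [257. 222.] c [0.5193 0.2449] wh [55. 18.] fill 0.78 box [226 207  73  37]
tray [241.  28.] c [0.5085 0.3653] wh [103.  41.] fill 0.82 box [160   0 160  69]
tray [206. 366.] c [0.4714 0.0899] wh [29. 47.] fill 0.69 box [191 347  37  39]
[0.52942464 0.24244759 0.11197852]
```

View pics/w3.png

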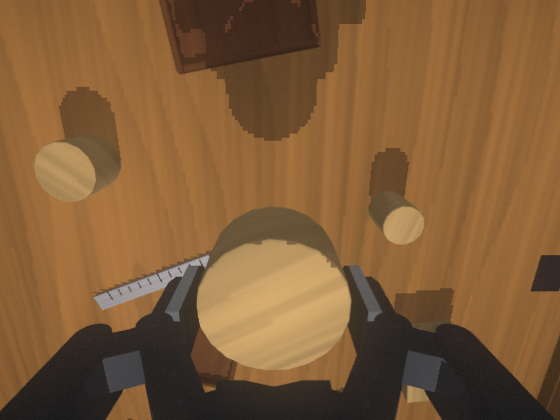

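XL is held upright. The near-edge corners of tray XL are at (181,72) and (320,44), the M top is at (66,171) and the S top at (404,225). I'll compute from those.

```bash
python3 -c "
from h import *
im=load('w3'); a,b=plane(im,[(181,72),(320,44)],.012)[:,:2]; d=(b-a); L=np.linalg.norm(d); n=np.array([-d[1],d[0]])/L
print(L,(a+b)/2+n*.05); print(plane(im,[(66,171),(404,225)],.04))"
```

```text
0.09539784661555095 [0.50464364 0.4003531 ]
[[0.39233944 0.27997171 0.04      ]
 [0.62141788 0.24201109 0.04      ]]
```

Every position agrees within 2 mm.

Request:
drive_tool(
  steps=[
    {"translation": [1,-0.15,0],"angular": [0,0,0],"gripper": 0.5},
    {"translation": [1,-0.15,0],"angular": [0,0,0],"gripper": 0.5},
    {"translation": [1,-0.15,0],"angular": [0,0,0],"gripper": 0.5},
    {"translation": [0.95,-0.15,0],"angular": [0,0,0],"gripper": 0.5},
    {"translation": [0,0,1],"angular": [0,0,0],"gripper": 0.5},
    {"translation": [0,0,1],"angular": [0,0,0],"gripper": 0.5},
    {"translation": [0,0,0.38],"angular": [0,0,0],"gripper": 0.5},
    {"translation": [0,0,0],"angular": [0,0,0],"gripper": 0.5},
  ],
)

```text
t: 10.02
tool_pos: [0.5065, 0.3989, 0.0181]
tool_rot: [-2.223, -2.22, 0.001]
contact_force: [-2.8, -0.7, 5.0]
opening: 0.0645
grip_force: 47.0
```

Request:
drive_tool(
  steps=[
    {"translation": [0,0,0.02],"angular": [0,0,0],"gripper": 0.5},
    {"translation": [0,0,0],"angular": [0,0,0],"gripper": 0.5},
  ],
)

```text
t: 10.28
tool_pos: [0.5066, 0.3989, 0.0181]
tool_rot: [-2.223, -2.22, 0.001]
contact_force: [-4.2, -2.4, 8.1]
opening: 0.0645
grip_force: 47.3
```

Request:
drive_tool(
  steps=[
    {"translation": [0,0,0],"angular": [0,0,0],"gripper": 0.95},
    {"translation": [0,0,0],"angular": [0,0,0],"gripper": 0.95},
    {"translation": [0,0,-1],"angular": [0,0,0],"gripper": 1},
    {"translation": [0,0,-1],"angular": [0,0,0],"gripper": 1},
    {"translation": [-1,-0.95,0],"angular": [0,0,0],"gripper": 1},
    {"translation": [-1,-0.95,0],"angular": [0,0,0],"gripper": 1},
    {"translation": [-1,-0.95,0],"angular": [0,0,0],"gripper": 1},
    {"translation": [0,0,0],"angular": [0,0,0],"gripper": 1},
  ],
)

```text
t: 11.28
tool_pos: [0.388, 0.2768, 0.093]
tool_rot: [-2.222, -2.219, 0.007]
contact_force: [0.1, 0.3, -0.0]
opening: 0.0851
grip_force: 0.0
```

```bash
python3 -c "
from h import *
im=snap('scene','s2'); print(ctrl.get_obs()['tool_pos'])"
```

```text
[0.39045968 0.27837011 0.09461908]
```

View pics/s2.png

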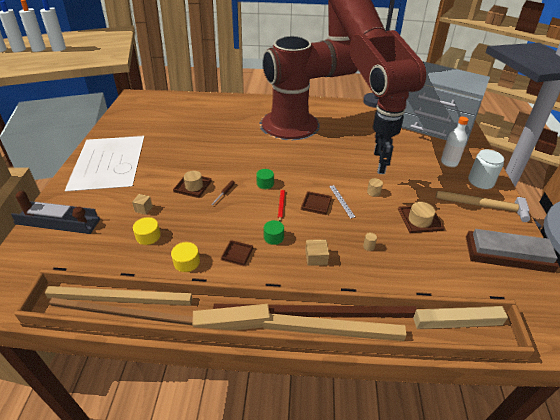

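XL stands in its tray at (422,213), L is in its tray at (193,182), and both blocks are unmoved. The gripper is over M, so I'll grasp that now.

Request:
drive_tool(
  steps=[
    {"translation": [0,0,1],"angular": [0,0,0],"gripper": 1},
    {"translation": [0,0,1],"angular": [0,0,0],"gripper": 1},
    {"translation": [0,0,0.1],"angular": [0,0,0],"gripper": 1},
    {"translation": [0,0,0],"angular": [0,0,0],"gripper": 0.25},
    {"translation": [0,0,0],"angular": [0,0,0],"gripper": 0.25},
    {"translation": [0,0,0],"angular": [0,0,0],"gripper": 0.25},
    {"translation": [0,0,0],"angular": [0,0,0],"gripper": 0.25},
    {"translation": [0,0,0],"angular": [0,0,0],"gripper": 0.25},
  ],
  force=40,
)

```text
t: 12.32
tool_pos: [0.3936, 0.2805, 0.0134]
tool_rot: [2.221, 2.221, 0.006]
contact_force: [0.1, -0.2, 5.5]
opening: 0.041
grip_force: 41.1
```

Request:
drive_tool(
  steps=[
    {"translation": [0,0,-0.5],"angular": [0,0,0],"gripper": 0.25},
    {"translation": [0,0,-1],"angular": [0,0,0],"gripper": 0.25},
    {"translation": [0,0,-1],"angular": [0,0,0],"gripper": 0.25},
    {"translation": [-0.87,0.35,0],"angular": [0,0,0],"gripper": 0.25},
    {"translation": [-0.87,0.35,0],"angular": [0,0,0],"gripper": 0.25},
    {"translation": [-0.87,0.36,0],"angular": [0,0,0],"gripper": 0.25},
    {"translation": [-0.87,0.36,0],"angular": [0,0,0],"gripper": 0.25},
    {"translation": [-0.87,0.36,0],"angular": [0,0,0],"gripper": 0.25},
  ],
)

```text
t: 13.32
tool_pos: [0.4632, 0.1044, 0.1115]
tool_rot: [2.221, 2.221, 0.001]
contact_force: [0.1, 1.3, -0.2]
opening: 0.0406
grip_force: 40.6
```

Request:
drive_tool(
  steps=[
    {"translation": [0,0,1],"angular": [0,0,0],"gripper": 0.25},
    {"translation": [0,0,1],"angular": [0,0,0],"gripper": 0.25},
    {"translation": [0,0,0.37],"angular": [0,0,0],"gripper": 0.25},
    {"translation": [0,0,0],"angular": [0,0,0],"gripper": 0.25},
    {"translation": [0,0,0.02],"angular": [0,0,0],"gripper": 0.25},
    {"translation": [0,0,0],"angular": [0,0,0],"gripper": 0.25},
  ],
)

```text
t: 14.08
tool_pos: [0.4637, 0.1057, 0.0168]
tool_rot: [2.221, 2.221, 0.002]
contact_force: [-0.8, -0.0, 4.9]
opening: 0.0409
grip_force: 43.6
```

```bash
python3 -c "
from h import *
a=snap('scene','s3')['color'][160:250,220:400,::-1]; b=snap('side','d3')['color'][200:290,230:410,::-1]
cv2.imwrite('pics/p3.png',cv2.resize(np.vstack([a,b]),(576,576),interpolation=cv2.INTER_CUBIC)); print(ctrl.get_obs()['tool_pos'])"
```

```text
[0.46369592 0.10573596 0.01679687]
```

View pics/p3.png

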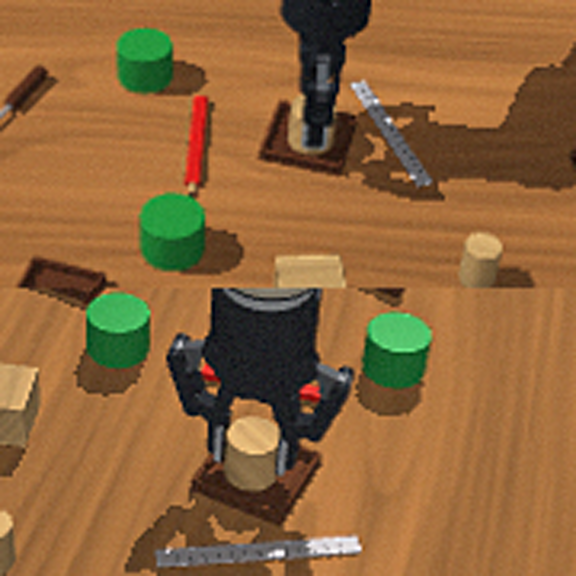

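M is centred in tray M (upper crop (310,135), lower crop (252,455)) and touching the floor. I'll release it and go on to S.

Request:
drive_tool(
  steps=[
    {"translation": [0,0,0],"angular": [0,0,0],"gripper": 0.7},
    {"translation": [0,0,0],"angular": [0,0,0],"gripper": 0.7},
    {"translation": [0,0,-1],"angular": [0,0,0],"gripper": 0.8},
    {"translation": [0,0,-1],"angular": [0,0,0],"gripper": 0.8},
    {"translation": [0.85,1,0],"angular": [0,0,0],"gripper": 0.8},
    {"translation": [0.85,1,0],"angular": [0,0,0],"gripper": 0.8},
    {"translation": [0.85,1,0],"angular": [0,0,0],"gripper": 0.8},
    {"translation": [0.85,0.98,0],"angular": [0,0,0],"gripper": 0.8},
  ],
)

```text
t: 15.18
tool_pos: [0.6232, 0.2427, 0.0951]
tool_rot: [-2.221, -2.221, 0.001]
contact_force: [0.3, -0.4, 1.3]
opening: 0.0682
grip_force: 0.0
```

Request:
drive_tool(
  steps=[
    {"translation": [0,0,1],"angular": [0,0,0],"gripper": 0.8},
    {"translation": [0,0,1],"angular": [0,0,0],"gripper": 0.8},
    {"translation": [0,0,0.1],"angular": [0,0,0],"gripper": 0.8},
    {"translation": [0,0,0],"angular": [0,0,0],"gripper": 0.1},
    {"translation": [0,0,0],"angular": [0,0,0],"gripper": 0.1},
    {"translation": [0,0,0],"angular": [0,0,0],"gripper": 0.1},
    {"translation": [0,0,0],"angular": [0,0,0],"gripper": 0.1},
    {"translation": [0,0,0],"angular": [0,0,0],"gripper": 0.1},
  ],
  force=40,
)

```text
t: 16.18
tool_pos: [0.6241, 0.242, 0.0145]
tool_rot: [2.22, 2.22, 0.006]
contact_force: [-0.4, 0.1, 6.4]
opening: 0.0288
grip_force: 40.0
```

Request:
drive_tool(
  steps=[
    {"translation": [0,0,-0.5],"angular": [0,0,0],"gripper": 0.1},
    {"translation": [0,0,-1],"angular": [0,0,0],"gripper": 0.1},
    {"translation": [0,0,-1],"angular": [0,0,0],"gripper": 0.1},
    {"translation": [-0.95,0.1,0],"angular": [0,0,0],"gripper": 0.1},
    {"translation": [-0.95,0.1,0],"angular": [0,0,0],"gripper": 0.1},
    {"translation": [-0.95,0.1,0],"angular": [0,0,0],"gripper": 0.1},
    {"translation": [-0.95,0.1,0],"angular": [0,0,0],"gripper": 0.1},
    {"translation": [0,0,0],"angular": [0,0,0],"gripper": 0.1},
  ],
)

```text
t: 17.18
tool_pos: [0.6385, 0.0873, 0.1128]
tool_rot: [2.225, 2.217, 0.001]
contact_force: [-0.1, 0.7, 0.2]
opening: 0.0285
grip_force: 39.5
```

```bash
python3 -c "
from h import *
im=snap('wrist','w4'); wood(im); print(ctrl.get_obs()['tool_pos'])"
```

```text
wood [348. 175.] c [0.6885 0.1191] wh [ 8. 22.] fill 0.79 box [340 161  14  32]
wood [288. 203.] c [0.6501 0.1005] wh [11. 49.] fill 0.94 box [278 169  22  69]
wood [ 25. 189.] c [0.4703 0.1127] wh [10. 31.] fill 0.77 box [  3 175  41  30]
wood [335. 213.] c [0.6838 0.0973] wh [18. 34.] fill 0.75 box [324 185  28  47]
wood [273. 307.] c [0.6391 0.0163] wh [51. 50.] fill 0.8 box [241 279  65  57]
shade [309. 159.] c [0.6644 0.1322] wh [48. 10.] fill 0.85 box [276 150  73  21]
shade [ 35. 174.] c [0.4794 0.1227] wh [12. 25.] fill 0.76 box [ 15 165  39  18]
shade [ 60. 204.] c [0.4916 0.1012] wh [32. 12.] fill 0.77 box [ 45 189  32  31]
shade [275. 261.] c [0.6388 0.0563] wh [36. 37.] fill 0.83 box [248 239  51  45]
tray [ 17. 146.] c [0.4525 0.1333] wh [25. 31.] fill 0.75 box [  0 131  42  36]
tray [300. 373.] c [ 0.6627 -0.0769] wh [35. 21.] fill 0.84 box [282 364  35  20]
[0.63834184 0.08874865 0.1127068 ]
```

View pics/w4.png

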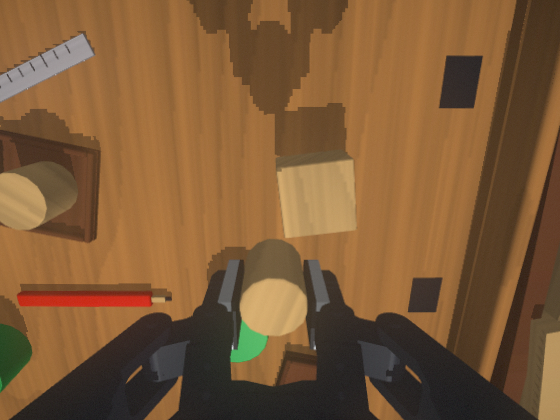

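S is held upright, M stands in its tray at (35,195), and block_b is untouched at (315,195). I'll continue to tray S.

Request:
drive_tool(
  steps=[
    {"translation": [-0.92,0.17,0],"angular": [0,0,0],"gripper": 0.1},
    {"translation": [-0.92,0.17,0],"angular": [0,0,0],"gripper": 0.1},
    {"translation": [-0.92,0.18,0],"angular": [0,0,0],"gripper": 0.1},
    {"translation": [-0.92,0.18,0],"angular": [0,0,0],"gripper": 0.1},
    {"translation": [-0.92,0.18,0],"angular": [0,0,0],"gripper": 0.1},
    {"translation": [0,0,1],"angular": [0,0,0],"gripper": 0.1},
    {"translation": [0,0,1],"angular": [0,0,0],"gripper": 0.1},
    {"translation": [0,0,0.36],"angular": [0,0,0],"gripper": 0.1},
  ],
)

```text
t: 18.23
tool_pos: [0.6711, -0.0927, 0.0187]
tool_rot: [-2.214, -2.217, 0.008]
contact_force: [-28.3, 4.4, 55.7]
opening: 0.0286
grip_force: 46.3
```

Request:
drive_tool(
  steps=[
    {"translation": [0,0,0],"angular": [0,0,0],"gripper": 0.1},
    {"translation": [0,0,0.02],"angular": [0,0,0],"gripper": 0.1},
    {"translation": [0,0,0],"angular": [0,0,0],"gripper": 0.1},
  ],
)

```text
t: 18.6
tool_pos: [0.6743, -0.0934, 0.0189]
tool_rot: [2.22, 2.222, 0.002]
contact_force: [-2.9, 1.0, 7.0]
opening: 0.0287
grip_force: 41.0
```

```bash
python3 -c "
from h import *
a=snap('scene','s5')['color'][200:290,160:340,::-1]; b=snap('side','d5')['color'][140:230,180:360,::-1]
cv2.imwrite('pics/p5.png',cv2.resize(np.vstack([a,b]),(576,576),interpolation=cv2.INTER_CUBIC)); print(ctrl.get_obs()['tool_pos'])"
```

```text
[ 0.67428572 -0.093344    0.0189692 ]
```

View pics/p5.png

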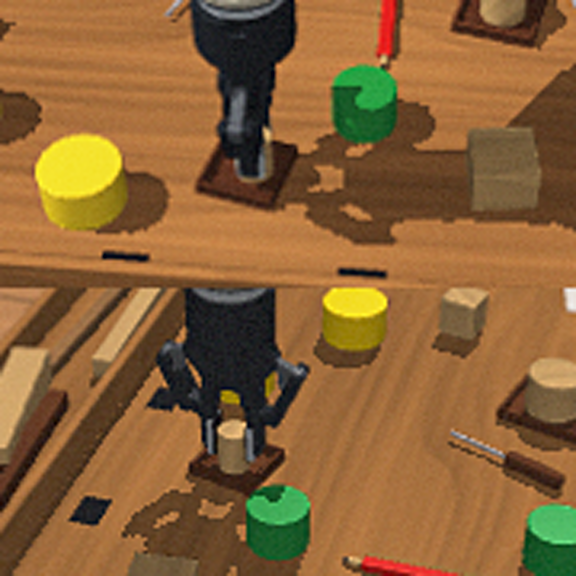

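S is centred in tray S and resting on the floor (TCP 4.4 mm above its grasp height). I'll release, lift and verify.

Request:
drive_tool(
  steps=[
    {"translation": [0,0,0],"angular": [0,0,0],"gripper": 0.6},
    {"translation": [0,0,0],"angular": [0,0,0],"gripper": 0.6},
    {"translation": [0,0,-1],"angular": [0,0,0],"gripper": 0.7},
    {"translation": [0,0,-1],"angular": [0,0,0],"gripper": 0.7},
    {"translation": [0,0,-1],"angular": [0,0,0],"gripper": 0.7},
    {"translation": [0,0,-1],"angular": [0,0,0],"gripper": 0.7},
    {"translation": [0,0,-0.5],"angular": [0,0,0],"gripper": 0.7},
    {"translation": [0,0,0],"angular": [0,0,0],"gripper": 0.7},
  ],
)

```text
t: 19.7
tool_pos: [0.6742, -0.0945, 0.1981]
tool_rot: [2.22, 2.22, 0.002]
contact_force: [0.3, 0.1, 0.5]
opening: 0.0599
grip_force: 0.0
```

Run:
```python
from h import *
for f,n in (('s6','scene'),('d6','side')):
    im=snap(n,f); H,W=im['depth'].shape
    u,v=np.meshgrid(np.arange(W),np.arange(H)); d,c=rays(im,np.c_[u.ravel(),v.ravel()])
    P=(c+d*im['depth'].reshape(-1,1)).reshape(H,W,3)
    for k,x,y in (('S',.6735,-.0935),('M',.4635,.1057),('L',.4125,-.2725),('XL',.506,.3995)):
        q=P[(np.hypot(P[...,0]-x,P[...,1]-y)<.025)&(P[...,2]>.038)&(P[...,2]<.06)]
        print(n,k,len(q),np.median(q,0).round(4),np.ptp(q[:,2]).round(4))
```

```text
scene S 92 [ 0.6781 -0.0962  0.0432] 0.008
scene M 116 [0.4676 0.1012 0.043 ] 0.0087
scene L 130 [ 0.4127 -0.2726  0.0438] 0.0088
scene XL 167 [0.5058 0.3995 0.0427] 0.0079
side S 66 [ 0.6723 -0.09    0.0438] 0.0088
side M 191 [0.4633 0.1073 0.0436] 0.0091
side L 130 [ 0.4125 -0.2705  0.0444] 0.0095
side XL 459 [0.5059 0.3999 0.044 ] 0.0069
```

View pics/s6.png

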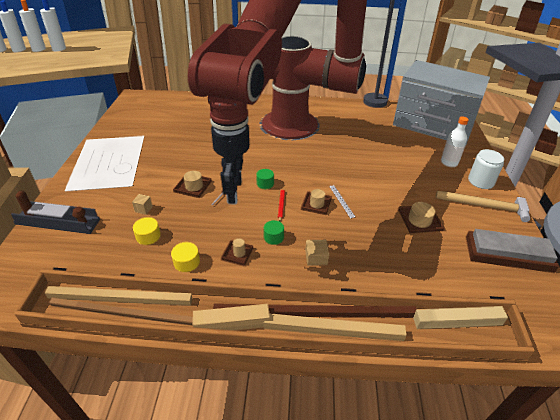

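All four blanks stand in their trays: S (238,248), M (318,200), L (193,181) and XL (422,214). Their tops measure about 0.0435 m, which matches floor level given the roughly 1.5 mm low depth bias seen earlier. The blocks at (143,203) and (317,252) have not moved.

```bash
python3 -c "
from station import ctrl
print(ctrl.finish_job())"
```

```text
the job is handed in; nothing more can be done
None
```

I handed the job in at about 20 s of the 93 s limit: the final pictures show all four round blanks upright in their size-matched trays and both square blocks unmoved, but the hand-in gave no verdict.

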